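# Put the powder containers back in two rows on the furnace bench shelf

### The arm

A 6-joint arm with a two-finger parallel gripper is mounted at the origin on the work surface. World frame = base frame: x ahead of the robot, y to its left, z up, the work surface at z = 0. Lengths are in m, angles in rad, forces in N, time in s.
With the tool pointing down it reaches from about 0.35 to 0.975 m from the base axis. Payload 4.9 kg.
Tool frame: the origin (TCP) lies at the very end of the fingers, on their centre line; the grasp point (between the pads) lies 19 mm behind it; z points along the fingers, x is the direction in which the jaws open and shut, and the axes are right-handed (so a half turn about z gives the same grasp; the last joint's range is limited). The gripper opens to 85 mm and grips with 20 to 120 N. Pads are 22 mm wide; open, the fingers measure 114 mm over their backs; the gripper's body (76 mm by 85 mm) begins 54 mm behind the grasp point. The pads swing forward as they close: fully open they stand 13 mm farther back than shut.
Start: joints at [-1.221, 0.053, 1.613, -0, 1.476, -0.119], TCP at [0.282, -0.558, 0.231] pointing down, gripper open.
Joint ranges: [-3.01, 3.01], [-1.01, 2.22], [0.06, 2.58], [-1.02, 4.17], [0.09, 2.62], [-3.14, 3.14]. Speed limits (rad/s): [2.57, 2.57, 3.14, 3.14, 3.14, 3.14].

### API

Orientations are given as a rotation vector (axis times angle).
In Python, from station import readout, viewer, ctrl, nets gives the robot as it stands. The module is installed in compiled form; this text tells all that it offers.
- The arm moves only by the tool step_arm, never from a script. Its argument "moves" is a list that holds one entry, the list of rows, each a list of 4 numbers: the shift along the world's x, y, z in cm, then the turn about the world's z in rad. In form: [[[dx, dy, dz, yaw], ...]]. A call has 1 to 10 rows; each row shifts and turns the commanded pose from where the row before left it; what a row does not reach is not made up. A row lasts 1/12 s, in which the tool goes at most 41.7 mm and 7.16 degrees, less where a joint would pass 70% of its speed; a pose out of reach is approached as far as the arm can. A call is refused whole if a number of a shift passes 4.17 or a number of a turn 0.125, either way. A call with a gripper value outside its range is refused whole. "grip" is the closure, from 0 (fully open) to 1 (shut), set as the call begins (left out, the last holds). The fingers move at their own pace and stop on an object; "squeeze" is the grip in N (left out, the last holds). Time passes only in rows, so rows that do not move let the fingers close. It gives the time, the measured TCP pose, the force and the opening at its end, in the units of the state.
- readout.get_obs(): the state, without advancing time (a new reading comes with each control period).
- viewer.get_image(name): name is "scene" or "top" or "wrist"; returns the picture (400x640x3 uint8, blue, green, red); there is no depth.
- viewer.calibration(name): a dict with "camera_matrix" (3x3 intrinsics, pixels), "R" (3x3) and "t" (3): a world point X has camera coordinates R X + t. Camera axes: x right, y down, z forward; pixel columns grow to the right and rows downward; lengths in m; the calibration is good to about 2 mm. A picture is of the moment at which its call begins: read the wrist's pose just before it. calibration takes no time and is no camera call; for the wrist camera it gives the pose at the moment of the call.
- ctrl.finish_job(): hands the job in, once; it reports no verdict.
Trained networks look in the newest picture that a camera, given by its name, has taken for a name from the list of things; names that differ only in an ending like _2 or _b are one class to them, and where a whole thing is asked for, a point or a joint stands for the part that bears it (a point fixed in the world has none). Each returns a list of dicts, best first, with "confidence" (0 to 1); they miss things now and then, are a little off and sometimes report something else, mostly with a low value. They report only what shows in the picture. A call takes as long as a camera call. They do not tell look-alikes from the thing itself.
- nets.masks_of(camera, thing): "region" (400x640 bool, what is visible of it) and "box" ([left, top, right, bottom] in pixels, round what is visible of it).
- nets.pinpoint(camera, thing): "at" ([column, row] in pixels: a listed point, or the origin of a listed thing).
The state is a dict: "t": time; "q": joint angles; "dq": joint speeds; "effort": joint torques, N m; "tool_pos": TCP position; "tool_rot": TCP orientation; "contact_force": force on the tool from outside, world axes, zero at the start; "wrist_torque": the same for the moment, N m; "opening": finger opening in m.
Only numpy, scipy, OpenCV 4.12 (cv2) and the standard library are available. Lean on these libraries where they do the work, as an engineer would, in place of code of your own. Each camera call takes 0.05 s, during which the arm holds its last target. There are 200 camera calls.

### The job

Tidy the low shelf and put the powder containers back on it: stand the glass gas-washing bottle left on the shelf back in the steel drip tray with its twin, and bring all the square bottles and round jars from the bench, upright, into two neat straight rows, the square ones wholly on the black strip where a square bottle already stands, the round ones wholly on the strip where a round jar stands. Nudge the two that are already there into line, keeping their places along the shelf, and build each row unbroken beside its own one, on either side, with no more than a finger's width (20 mm) between neighbours and the square bottles turned square to the shelf. Leave everything else on the bench where it is.

Things in the scene. Friction and masses are not known exactly. Their poses are not given: they have to be found in the camera images.
- shelf: low fixed steel shelf, 206 mm deep (its x axis, pointing away from the robot side) and 376 mm long (its y axis); the deck is 45 mm above the bench, with a lip 4 mm thick that rises 10 mm above the deck all round. Two black rubber strips, flush with the deck, each 76 mm wide, run the whole length, side by side. Origin: under its centre, at bench level.
- strip_near (a point): middle of the rubber strip nearer the robot, on the deck (50 mm from the shelf's centreline towards the robot); the axes are the shelf's, the strip runs along y.
- strip_far (a point): middle of the rubber strip farther from the robot, on the deck (50 mm beyond the shelf's centreline); the axes are the shelf's, the strip runs along y.
- square0: square white plastic bottle: body 54 x 54 mm, 62 mm tall with upright sides, then a round grey screw cap 42 mm across from 64 mm up; 82 mm tall overall, 0.13 to 0.25 kg. Origin: centre of its underside, z up, x and y square to two of its sides. It stands on the shelf from the start and shows which strip its kind belongs on; it is roughly on that strip but out of line.
- square1: square white plastic bottle: body 54 x 54 mm, 62 mm tall with upright sides, then a round grey screw cap 42 mm across from 64 mm up; 82 mm tall overall, 0.13 to 0.25 kg. Origin: centre of its underside, z up, x and y square to two of its sides. Starts upright on the bench to the right of the shelf, or is absent in some starts (state None throughout).
- square2: square white plastic bottle: body 54 x 54 mm, 62 mm tall with upright sides, then a round grey screw cap 42 mm across from 64 mm up; 82 mm tall overall, 0.13 to 0.25 kg. Origin: centre of its underside, z up, x and y square to two of its sides. Starts upright on the bench to the right of the shelf, or is absent in some starts (state None throughout).
- square3: square white plastic bottle: body 54 x 54 mm, 62 mm tall with upright sides, then a round grey screw cap 42 mm across from 64 mm up; 82 mm tall overall, 0.13 to 0.25 kg. Origin: centre of its underside, z up, x and y square to two of its sides. Starts upright on the bench to the right of the shelf, or is absent in some starts (state None throughout).
- round0: round white plastic jar: body 56 mm across, 62 mm tall with upright sides, then a grey screw cap 42 mm across from 64 mm up; 82 mm tall overall, 0.13 to 0.25 kg. Origin: centre of its underside, z up. It stands on the shelf from the start and shows which strip its kind belongs on; it is roughly on that strip but out of line.
- round1: round white plastic jar: body 56 mm across, 62 mm tall with upright sides, then a grey screw cap 42 mm across from 64 mm up; 82 mm tall overall, 0.13 to 0.25 kg. Origin: centre of its underside, z up. Starts upright on the bench to the right of the shelf, or is absent in some starts (state None throughout).
- round2: round white plastic jar: body 56 mm across, 62 mm tall with upright sides, then a grey screw cap 42 mm across from 64 mm up; 82 mm tall overall, 0.13 to 0.25 kg. Origin: centre of its underside, z up. Starts upright on the bench to the right of the shelf, or is absent in some starts (state None throughout).
- round3: round white plastic jar: body 56 mm across, 62 mm tall with upright sides, then a grey screw cap 42 mm across from 64 mm up; 82 mm tall overall, 0.13 to 0.25 kg. Origin: centre of its underside, z up. Starts upright on the bench to the right of the shelf, or is absent in some starts (state None throughout).
- mortar: white porcelain mortar with its pestle in it, 76 mm across, 45 mm tall (pestle to 80 mm), 0.8 kg; stands among the containers. Not to be moved. Origin: centre of its underside.
- wash_bottle: clear glass gas-washing bottle: straight body 60 mm across up to 64 mm, narrowing to a neck and stopper with two short glass arms, 95 mm tall, 0.35 kg; left standing anywhere on the shelf. Origin: centre of its underside.
- twin_bottle: a second glass gas-washing bottle of the same form, 0.5 kg, standing at the right end of the drip tray. Not to be moved. Origin: centre of its underside.
- tray_in (a point): centre of the inner floor of the fixed shallow steel drip tray on the right of the bench; the tray is 120 mm (x) by 190 mm (y), its rim 16 mm above the bench, its floor 4 mm above the bench, walls 4 mm; the axes are the tray's. The twin bottle stands about 46 mm from the centre towards -y; the +y half is free.
- tape: ivory tape dispenser, 125 x 52 mm, 72 mm tall, 0.9 kg, near the robot. Not to be moved. Origin: centre of its underside.
- wrench: steel spanner 160 mm long lying on the bench to the right. Not to be moved. Origin: about its middle.
- boat0: white ceramic sample boat, 100 x 40 mm, 22 mm tall, beyond the shelf. Not to be moved. Origin: centre of its underside.
- boat1: white ceramic sample boat, 100 x 40 mm, 22 mm tall, at the back of the bench. Not to be moved. Origin: centre of its underside.
Not all that is in view belongs to the job. Leave any brown look-alike of the square3 alone.

How it is judged:
At the end, for the whole second after the job is handed in: Containers upright (0.1 rad), at rest on the deck, square and round each on its strip, axes within 11 mm of the centreline; neighbours' axes under 80 mm apart, no break; squares within 0.15 rad of the shelf; the first two within 55 mm of where they stood; wash bottle upright in the tray (angle between each of square0, square1, square2, square3, round0, round1, round2, round3, wash_bottle's own z axis and vertical below 0.1 rad and linear speed of each of square0, square1, square2, square3, round0, round1, round2, round3, wash_bottle below 0.03 m/s and z of square0 in the frame of shelf between 0.038 and 0.052 m and y of square0 in the frame of shelf between -0.165 and 0.165 m and (horizontal distance between square0 and square1 below 0.08 m or horizontal distance between square0 and square2 below 0.08 m or horizontal distance between square0 and square3 below 0.08 m) and z of square1 in the frame of shelf between 0.038 and 0.052 m and y of square1 in the frame of shelf between -0.165 and 0.165 m and (horizontal distance between square1 and square0 below 0.08 m or horizontal distance between square1 and square2 below 0.08 m or horizontal distance between square1 and square3 below 0.08 m) and z of square2 in the frame of shelf between 0.038 and 0.052 m and y of square2 in the frame of shelf between -0.165 and 0.165 m and (horizontal distance between square2 and square0 below 0.08 m or horizontal distance between square2 and square1 below 0.08 m or horizontal distance between square2 and square3 below 0.08 m) and z of square3 in the frame of shelf between 0.038 and 0.052 m and y of square3 in the frame of shelf between -0.165 and 0.165 m and (horizontal distance between square3 and square0 below 0.08 m or horizontal distance between square3 and square1 below 0.08 m or horizontal distance between square3 and square2 below 0.08 m) and (horizontal distance between any of square0, square1 and square2 below 0.08 m or horizontal distance between any of square0, square1 and square3 below 0.08 m) and (horizontal distance between any of square0, square2 and square1 below 0.08 m or horizontal distance between any of square0, square2 and square3 below 0.08 m) and (horizontal distance between any of square0, square3 and square1 below 0.08 m or horizontal distance between any of square0, square3 and square2 below 0.08 m) and z of round0 in the frame of shelf between 0.038 and 0.052 m and y of round0 in the frame of shelf between -0.165 and 0.165 m and (horizontal distance between round0 and round1 below 0.08 m or horizontal distance between round0 and round2 below 0.08 m or horizontal distance between round0 and round3 below 0.08 m) and z of round1 in the frame of shelf between 0.038 and 0.052 m and y of round1 in the frame of shelf between -0.165 and 0.165 m and (horizontal distance between round1 and round0 below 0.08 m or horizontal distance between round1 and round2 below 0.08 m or horizontal distance between round1 and round3 below 0.08 m) and z of round2 in the frame of shelf between 0.038 and 0.052 m and y of round2 in the frame of shelf between -0.165 and 0.165 m and (horizontal distance between round2 and round0 below 0.08 m or horizontal distance between round2 and round1 below 0.08 m or horizontal distance between round2 and round3 below 0.08 m) and z of round3 in the frame of shelf between 0.038 and 0.052 m and y of round3 in the frame of shelf between -0.165 and 0.165 m and (horizontal distance between round3 and round0 below 0.08 m or horizontal distance between round3 and round1 below 0.08 m or horizontal distance between round3 and round2 below 0.08 m) and (horizontal distance between any of round0, round1 and round2 below 0.08 m or horizontal distance between any of round0, round1 and round3 below 0.08 m) and (horizontal distance between any of round0, round2 and round1 below 0.08 m or horizontal distance between any of round0, round2 and round3 below 0.08 m) and (horizontal distance between any of round0, round3 and round1 below 0.08 m or horizontal distance between any of round0, round3 and round2 below 0.08 m) and (((x of square0 in the frame of strip_near between -0.011 and 0.011 m and x of square1 in the frame of strip_near between -0.011 and 0.011 m and x of square2 in the frame of strip_near between -0.011 and 0.011 m and x of square3 in the frame of strip_near between -0.011 and 0.011 m) and (x of round0 in the frame of strip_far between -0.011 and 0.011 m and x of round1 in the frame of strip_far between -0.011 and 0.011 m and x of round2 in the frame of strip_far between -0.011 and 0.011 m and x of round3 in the frame of strip_far between -0.011 and 0.011 m)) or ((x of square0 in the frame of strip_far between -0.011 and 0.011 m and x of square1 in the frame of strip_far between -0.011 and 0.011 m and x of square2 in the frame of strip_far between -0.011 and 0.011 m and x of square3 in the frame of strip_far between -0.011 and 0.011 m) and (x of round0 in the frame of strip_near between -0.011 and 0.011 m and x of round1 in the frame of strip_near between -0.011 and 0.011 m and x of round2 in the frame of strip_near between -0.011 and 0.011 m and x of round3 in the frame of strip_near between -0.011 and 0.011 m))) and (angle between the x axis of square0 and the x axis of shelf, either way round below 0.15 rad or angle between the x axis of square0 and the y axis of shelf, either way round below 0.15 rad) and (angle between the x axis of square1 and the x axis of shelf, either way round below 0.15 rad or angle between the x axis of square1 and the y axis of shelf, either way round below 0.15 rad) and (angle between the x axis of square2 and the x axis of shelf, either way round below 0.15 rad or angle between the x axis of square2 and the y axis of shelf, either way round below 0.15 rad) and (angle between the x axis of square3 and the x axis of shelf, either way round below 0.15 rad or angle between the x axis of square3 and the y axis of shelf, either way round below 0.15 rad) and distance of each of square0, round0 from where it was at the start of the episode below 0.055 m and z of wash_bottle in the frame of tray_in between -0.005 and 0.006 m and x of wash_bottle in the frame of tray_in between -0.06 and 0.06 m and y of wash_bottle in the frame of tray_in between -0.09 and 0.09 m); the robot touches nothing.
It fails at once if another thing on the bench is shifted by more than 40 mm (distance of any of mortar, twin_bottle, tape, wrench, boat0, boat1 from where it was at the start of the episode above 0.04 m).
Of square1, square2, square3, round1, round2, round3 only 4 to 6 are there at a start; the rules pass over those that are not, and their reading is None.
At some moment in a run one of square1, square2, square3, round1, round2, round3 may be knocked a few centimetres aside while the robot is not near it.
Once in a run the grip may slacken for a moment while it holds something.
It also fails if it takes over 210 s, if anything falls off the work surface, if the arm or the gripper's body presses on something with over 40 N, if the wrist force passes 120 N, or if a joint passes its speed limit or range.

## Working session

There is one attempt and no reset: what is moved stays moved. The work goes in short steps, Python scripts to look and compute and a tool call to move; the robot and the scene stay as the last step left them, time stands still between calls to the robot, and variables do not carry over. Pictures are saved under pics/ and viewed, about 12 in all and at most 16, crops included, and the job is handed in when it is done.

Besides the shell and the picture viewer there is one more tool, called after ">>>" by a JSON object that holds its "fn" and its "kwargs", one argument or row to a line. step_arm: Moves the arm, as the interface text tells. Its arguments: {"type":"object","properties":{"moves":{"type":"array","items":{"type":"array","items":{"type":"array","items":{"type":"number"}}}},"grip":{"type":"number"},"squeeze":{"type":"number"}},"required":["moves"]}

```bash
mkdir -p pics
cat > h.py <<'E'
import numpy as np, cv2
from station import readout, viewer, ctrl, nets
def ray(cam,uv,z,cal=None):
    c=cal or viewer.calibration(cam)
    K,R,t=map(np.array,(c["camera_matrix"],c["R"],c["t"]))
    d=R.T@np.linalg.inv(K)@np.array([uv[0],uv[1],1.0]); o=-R.T@t.ravel()
    return o+d*(z-o[2])/d[2]
def proj(cam,X):
    c=viewer.calibration(cam); p=np.array(c["camera_matrix"])@(np.array(c["R"])@np.array(X)+np.array(c["t"]).ravel())
    return p[:2]/p[2]
E
python3 - <<'E'
from h import *
o=readout.get_obs(); print(o["t"],o["tool_pos"],o["tool_rot"],o["opening"])
for c in ("scene","top"):
    im=viewer.get_image(c); cv2.imwrite(f"pics/{c}0.png",im)
    k=viewer.calibration(c); print(c,-np.array(k["R"]).T@np.array(k["t"]).ravel(), k["camera_matrix"][0])
    for n in ("square1","round1","mortar","wash_bottle","strip_near","strip_far","tray_in","tape","shelf"):
        for d in nets.pinpoint(c,n):
            if d["confidence"]>.3:print(c,n,np.round(d["at"]),round(d["confidence"],2),np.round(ray(c,d["at"],.045),3)[:2],np.round(ray(c,d["at"],0),3)[:2])
print(readout.get_obs()["t"])
E
```

```text
0.0 [ 0.28215856 -0.55699058  0.23005026] [-2.67551920e+00  1.64409051e+00  2.53970865e-03] 0.08522346164297792
scene [1.42201953 0.38143924 0.72135715] [379.05676844   0.         321.33352033]
scene square1 [276. 179.] 0.97 [ 0.523 -0.263] [ 0.464 -0.306]
scene square1 [453. 242.] 0.83 [0.564 0.336] [0.507 0.333]
scene square1 [248. 217.] 0.83 [ 0.741 -0.219] [ 0.696 -0.259]
scene square1 [277. 229.] 0.77 [ 0.747 -0.112] [ 0.702 -0.144]
scene round1 [307. 190.] 0.88 [ 0.532 -0.14 ] [ 0.473 -0.175]
scene round1 [320. 220.] 0.82 [ 0.649 -0.026] [ 0.598 -0.053]
scene round1 [392. 218.] 0.65 [0.541 0.156] [0.482 0.141]
scene round1 [289. 207.] 0.55 [ 0.642 -0.139] [ 0.59  -0.173]
scene mortar [333. 199.] 0.63 [ 0.538 -0.041] [ 0.479 -0.069]
scene mortar [221. 173.] 0.36 [ 0.583 -0.454] [ 0.527 -0.51 ]
scene wash_bottle [427. 230.] 0.81 [0.544 0.26 ] [0.485 0.252]
scene wash_bottle [334. 200.] 0.64 [ 0.541 -0.037] [ 0.482 -0.065]
scene strip_near [380. 196.] 0.66 [0.449 0.083] [0.385 0.063]
scene strip_near [417. 218.] 0.64 [0.505 0.219] [0.444 0.208]
scene strip_far [429. 241.] 0.72 [0.
[... 660 characters left out ...]
1 [358. 161.] 0.75 [ 0.687 -0.157] [ 0.694 -0.161]
top square1 [391. 156.] 0.69 [ 0.704 -0.257] [ 0.712 -0.265]
top round1 [259. 212.] 0.88 [0.533 0.15 ] [0.534 0.158]
top round1 [364. 192.] 0.72 [ 0.593 -0.174] [ 0.596 -0.178]
top round1 [327. 193.] 0.53 [ 0.589 -0.061] [ 0.592 -0.061]
top mortar [331. 229.] 0.6 [ 0.48  -0.072] [ 0.479 -0.073]
top wash_bottle [223. 208.] 0.68 [0.545 0.262] [0.546 0.274]
top strip_near [240. 219.] 0.98 [0.51  0.207] [0.51  0.217]
top strip_far [221. 191.] 0.78 [0.597 0.267] [0.6   0.279]
top tray_in [456. 210.] 0.81 [ 0.536 -0.452] [ 0.537 -0.467]
top tape [286. 258.] 0.84 [0.392 0.065] [0.388 0.07 ]
top shelf [231. 209.] 0.56 [0.542 0.236] [0.543 0.247]
1.0
```

View pics/top0.png

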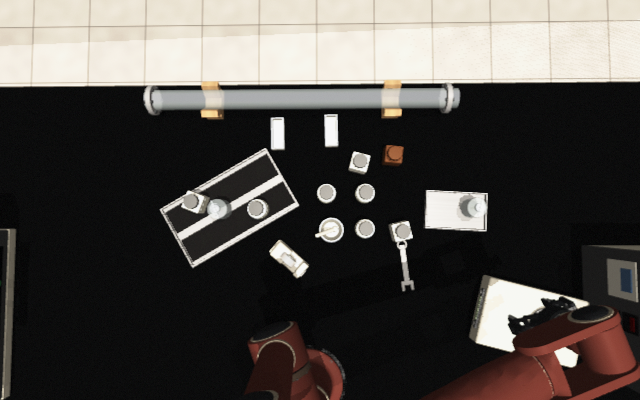

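View pics/scene0.png

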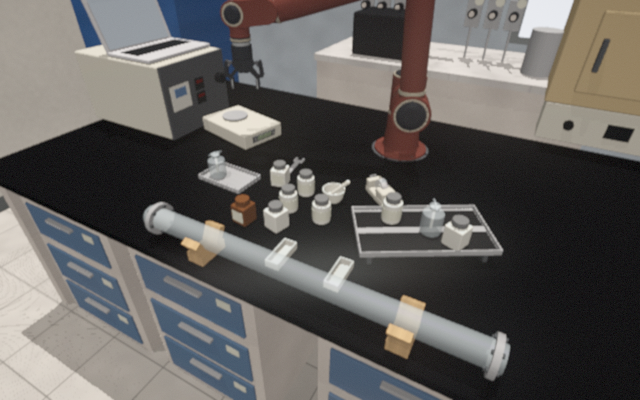

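Candidates in the top view: 
- Squares are at (359,162) and (401,231), with square0 on the shelf at (193,202). 
- The brown look-alike is at (394,155), to be left alone.
- Round jars are at (326,193), (365,192) and (365,229), with round0 at (257,208). The mortar at (331,229) is similar in size.
- The wash bottle is at (220,208), and its twin is in the tray at (474,207).

Next I'll measure these and check them in one close crop.

```bash
cat > m.py <<'E'
from h import *
im=viewer.get_image("top")
def fitrect(th,z):
    c=max(nets.masks_of("top",th),key=lambda d:d["confidence"]); m=c["region"].astype(np.uint8)
    m=cv2.morphologyEx(m,cv2.MORPH_CLOSE,np.ones((9,9)))
    ct=max(cv2.findContours(m,0,2)[0],key=cv2.contourArea)
    P=np.array([ray("top",p[0],z)[:2] for p in cv2.convexHull(ct)],np.float32)
    r=cv2.minAreaRect(P*1000); return c["confidence"],r
S=fitrect("shelf",.055); T=fitrect("tray_in",.016); print(S,T)
big=cv2.resize(im[140:275,155:495],None,fx=4,fy=4,interpolation=cv2.INTER_CUBIC)
def dot(X,col):
    p=proj("top",X); q=((p-[155,140]+.5)*4).astype(int); cv2.circle(big,tuple(map(int,q)),2,col,-1)
for r,z in ((S[1],.055),(T[1],.016)):
    for b in cv2.boxPoints(r): dot([b[0]/1000,b[1]/1000,z],(0,0,255))
for n in ("square1","round1","wash_bottle","twin_bottle"):
    for d in nets.pinpoint("top",n):
        if d["confidence"]>.25:
            q=((np.array(d["at"])-[155,140]+.5)*4).astype(int); cv2.circle(big,tuple(map(int,q)),3,(0,255,0),-1); print(n,np.round(d["at"],1),round(d["confidence"],2),np.round(ray("top",d["at"],.0),3)[:2],np.round(ray("top",d["at"],.045),3)[:2])
    for d in nets.masks_of("top",n):
        if d["confidence"]>.25:
            r=cv2.minAreaRect(np.argwhere(d["region"])[:,::-1].astype(np.float32)); print("  mask",n,np.round(r[0],1),np.round(r[1],1),round(r[2],1),round(d["confidence"],2))
cv2.imwrite("pics/big1.png",big[:,:690]); cv2.imwrite("pics/big2.png",big[:,560:])
E
python3 m.py
```

```text
(0.78, ((547.6719970703125, 239.6885986328125), (210.855712890625, 381.45330810546875), 29.898441314697266)) (0.74, ((538.3344116210938, -461.3119201660156), (193.04208374023438, 125.67487335205078), 86.67166137695312))
square1 [387.8 154.6] 0.88 [ 0.716 -0.255] [ 0.708 -0.247]
square1 [360.3 164.1] 0.84 [ 0.685 -0.167] [ 0.679 -0.163]
square1 [399.5 226.6] 0.61 [ 0.486 -0.289] [ 0.486 -0.281]
  mask square1 [400.6 231. ] [18.6 20.4] 78.7 0.82
  mask square1 [195.6 201.7] [23.6 19.3] 21.8 0.78
  mask square1 [359.2 162.1] [18.8 20.3] 15.3 0.75
  mask square1 [393.  155.5] [21. 20.] 90.0 0.65
  mask square1 [289.2 258.1] [40.5 19.1] 41.8 0.64
round1 [363.7 230.8] 0.72 [ 0.472 -0.176] [ 0.474 -0.172]
round1 [363.3 193.2] 0.58 [ 0.592 -0.176] [ 0.589 -0.171]
round1 [328.8 193.1] 0.57 [ 0.592 -0.066] [ 0.589 -0.065]
round1 [261.  207.5] 0.56 [0.547 0.151] [0.545 0.144]
  mask round1 [365.5 193. ] [18. 19.] 90.0 0.85
  mask round1 [258.  208.5] [19. 20.] 90.0 0.84
  mask round1 [364.5 228. ] [18. 19.] 90.0 0.71
  mask round1 [326.5 192.5] [19. 17.] 90.0 0.51
wash_bottle [223.8 211. ] 0.96 [0.536 0.271] [0.535 0.259]
  mask wash_bottle [220.  208.5] [19. 24.] 90.0 0.62
twin_bottle [469.7 206.6] 0.8 [ 0.549 -0.511] [ 0.547 -0.495]
  mask twin_bottle [474.  207.5] [19. 26.] 90.0 0.89
  mask twin_bottle [331.5 129.5] [31. 11.] 90.0 0.29
```

View pics/big1.png

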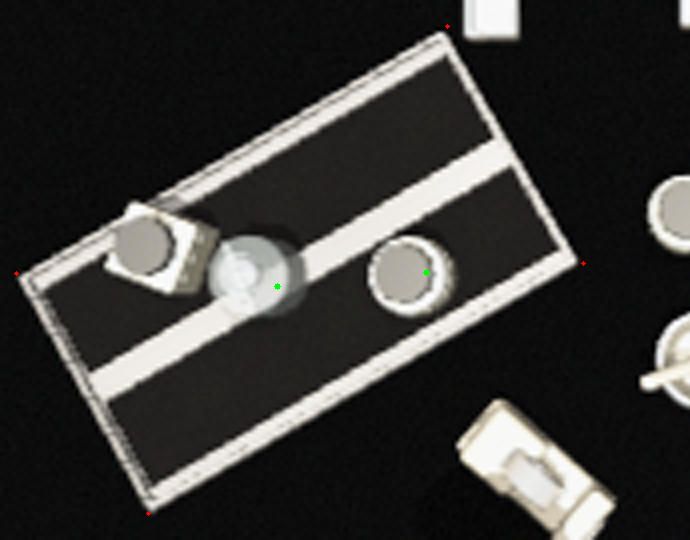

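View pics/big2.png

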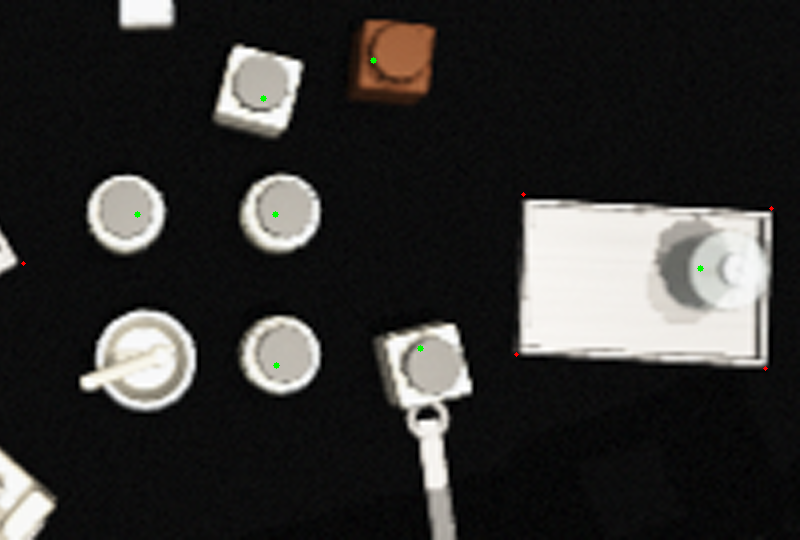

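The crop confirms the choices. Two white squares, one turned about −13° and the other about +10°, and three round jars are to be moved. The brown one has a brown cap and stays. Next I'll work out positions from the cap centres.

Run:
```python
from h import *
g=lambda x,y:(155+x/4-.5,140+y/4-.5)
C=ray("top",g(298.25,270.25),.055)[:2]; a=np.radians(29.9); print("shelf",C)
A=np.array([[np.cos(a),np.sin(a)],[-np.sin(a),np.cos(a)]])
for n,p,z in (("sqA",(822,80),.082),("sqB",(993,363),.082),("P",(687,208),.082),("Q",(845,208),.082),("R",(846,352),.082),("sq0",(143,244),.127),("r0",(404,271),.127),("wash",(250,275),.105),("mortar",(705,360),.045),("twin",(1287,269),.07)):
    w=ray("top",g(*p),z)[:2]; print(n,np.round(w,3),"shelf frame",np.round(A@(w-C),3))
def ang(q,z):
    W=[ray("top",g(*p),z)[:2] for p in q]; d=W[1]-W[0]; return np.degrees(np.arctan2(d[1],d[0])), np.linalg.norm(d)
print("sqA",ang([(560+214,120),(560+234,46)],.063),ang([(560+234,46),(560+301,62)],.063))
print("sqB",ang([(560+405,408),(560+385,345)],.063),ang([(560+470,390),(560+457,324)],.063))
print("sq0",ang([(107,268),(134,203)],.108),ang([(184,294),(217,230)],.108))
for n,s in (("sq",(.05,0)),("strip near",(-.05,0)),("sq1",(.05,.01)),("sq2",(.05,-.055)),("rA",(-.05,-.001)),("rB",(-.05,.067)),("rC",(-.05,.135))): print(n,np.round(C+A.T@np.array(s),3))
b=np.radians(-3.3); print("tray tgt",np.array([.5383,-.4613])+.044*np.array([-np.sin(b),np.cos(b)]))
```

```text
shelf [0.5463915  0.24017496]
sqA [ 0.687 -0.158] shelf frame [-0.076 -0.416]
sqB [ 0.476 -0.283] shelf frame [-0.322 -0.419]
P [ 0.592 -0.057] shelf frame [-0.109 -0.28 ]
Q [ 0.591 -0.175] shelf frame [-0.168 -0.382]
R [ 0.484 -0.175] shelf frame [-0.261 -0.329]
sq0 [0.563 0.335] shelf frame [0.062 0.074]
r0 [0.543 0.146] shelf frame [-0.05 -0.08]
wash [0.541 0.263] shelf frame [0.007 0.023]
mortar [ 0.478 -0.071] shelf frame [-0.215 -0.236]
twin [ 0.546 -0.505] shelf frame [-0.372 -0.646]
sqA (np.float64(-15.263949505177528), np.float64(0.05862152498186253)) (np.float64(-103.77344115194381), np.float64(0.0522772134727787))
sqB (np.float64(17.091331119215372), np.float64(0.04938466721607049)) (np.float64(10.459564632454018), np.float64(0.050309575365042734))
sq0 (np.float64(-21.869425747855313), np.float64(0.051440880113055754)) (np.float64(-26.778658326586406), np.float64(0.052510660170464005))
sq [0.59  0.265]
strip near [0.503 0.215]
sq1 [0.585 0.274]
sq2 [0.617 0.217]
rA [0.504 0.214]
rB [0.47  0.273]
rC [0.436 0.332]
tray tgt [ 0.54083282 -0.41737296]
```

>>> {"fn": "step_arm", "kwargs": {
  "moves": [
    [[1.2,3.7,0,0.04],[1.2,3.7,0,0.04],[1.2,3.7,0,0.04],[1.2,3.7,0,0.04],[1.2,3.7,0,0.04],[1.2,3.7,0,0.04],[1.2,3.7,0,0.04],[1.2,3.7,0,0.04],[1.2,3.7,0,0.04],[1.2,3.7,0,0.04]]
  ],
  "grip": 0,
  "squeeze": 50
}}

```text
t: 2.38
tool_pos: [0.4026, -0.1858, 0.2316]
tool_rot: [2.951, -1.078, 0.002]
contact_force: [1.2, 0.7, 0.7]
opening: 0.0856
```

>>> {"fn": "step_arm", "kwargs": {
  "moves": [
    [[1.2,3.7,0,0.04],[1.2,3.7,0,0.04],[1.2,3.7,0,0.04],[1.2,3.7,0,0.04],[1.2,3.7,0,0.04],[1.2,3.7,0,0.04],[1.2,3.7,0,0.04],[1.2,3.7,0,0.04],[1.2,3.7,0,0.04],[1.2,3.7,0,0.04]]
  ]
}}

```text
t: 3.22
tool_pos: [0.5226, 0.1846, 0.2315]
tool_rot: [-3.106, 0.469, -0.001]
contact_force: [-0.3, -0.2, 0.1]
opening: 0.0855
```

>>> {"fn": "step_arm", "kwargs": {
  "moves": [
    [[1.0,3.7,0,0],[0.9,4.1,0,0],[0,0,0,0],[0,0,0,0]]
  ]
}}

```text
t: 3.55
tool_pos: [0.5412, 0.262, 0.2308]
tool_rot: [3.106, -0.467, -0.001]
contact_force: [-0.2, -0.4, 0.3]
opening: 0.0853
```

```bash
cat > st.py <<'E'
from h import *
o=readout.get_obs(); v=np.array(o["tool_rot"]); R=cv2.Rodrigues(v)[0]
print(round(o["t"],2),np.round(o["tool_pos"],4),"jaw az %.1f"%np.degrees(np.arctan2(R[1,0],R[0,0])),"tilt",np.round(R[:2,2],3),"open",round(o["opening"],4),"F",np.round(o["contact_force"],1),"q6 %.2f"%o["q"][5])
E
cat st.py > w.py
cat >> w.py <<'E'
import sys
im=viewer.get_image("wrist"); cv2.imwrite(sys.argv[1],im)
E
python3 w.py pics/w1.png
```

```text
3.55 [0.5412 0.262  0.2308] jaw az -17.1 tilt [-0.001 -0.001] open 0.0853 F [-0.2 -0.4  0.3] q6 0.63
```

View pics/w1.png

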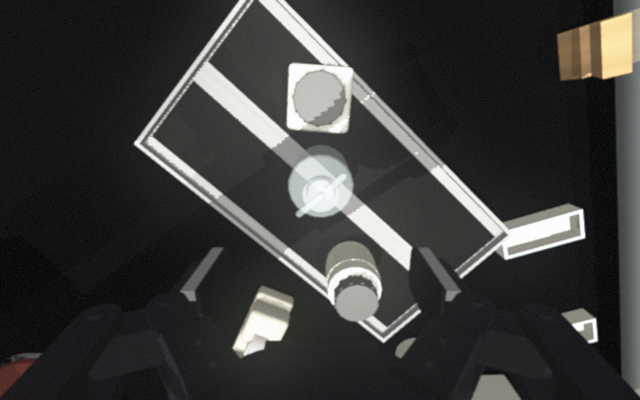

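The wrist view shows the wash bottle at (320,182), square0's cap at (320,98) with its faces nearly along the picture axes, and round0's cap at (356,302).

Run:
```python
from h import *
C=np.array([.5464,.2402]); a=np.radians(29.9); A=np.array([[np.cos(a),np.sin(a)],[-np.sin(a),np.cos(a)]])
for n,p,z in (("wash shoulder",(321,185),.109),("wash stopper",(321,192),.13),("sq0",(320,98),.127),("r0",(356,302),.127),("c1",(137,143),.055),("c2",(508,236),.055),("c3",(384,341),.055)):
    w=ray("wrist",p,z)[:2]; print(n,np.round(w,3),np.round(A@(w-C),3))
c1,c2,c3=[ray("wrist",p,.055)[:2] for p in((137,143),(508,236),(384,341))]
d=c1-c3; print("yaw",np.degrees(np.arctan2(d[1],d[0]))-90,np.linalg.norm(d)); d=c2-c3; print(np.degrees(np.arctan2(d[1],d[0])),np.linalg.norm(d), "centre",(c1+c2)/2)
for e in ([(289,64),(352,66)],[(287,130),(347,132)],[(289,64),(287,130)]):
    d=ray("wrist",e[1],.107)-ray("wrist",e[0],.107); print("sq0 edge",np.degrees(np.arctan2(d[1],d[0])),np.linalg.norm(d))
```

```text
wash shoulder [0.543 0.263] [0.008 0.021]
wash stopper [0.543 0.262] [0.008 0.021]
sq0 [0.564 0.334] [0.062 0.073]
r0 [0.542 0.147] [-0.05  -0.079]
c1 [0.369 0.349] [-0.1    0.183]
c2 [0.726 0.128] [ 0.099 -0.187]
c3 [0.555 0.026] [-0.099 -0.19 ]
yaw 29.999019789270903 0.37272477005385385
30.811591281656117 0.19859312313644434 centre [0.54715489 0.23804782]
sq0 edge -18.85089900076114 0.05117901102054232
sq0 edge -19.04434170780657 0.05179053128637751
sq0 edge -110.76262259660142 0.05266306795995263
```

>>> {"fn": "step_arm", "kwargs": {
  "moves": [
    [[0.1,0.1,-4,0],[0,0,-4,0],[0,0,-4,0],[0,0,-2,0],[0,0,-1.6,0],[0,0,0,0],[0,0,0,0]]
  ]
}}

```text
t: 4.18
tool_pos: [0.5418, 0.2597, 0.0748]
tool_rot: [3.104, -0.475, -0.002]
contact_force: [0.6, 0.2, 0.8]
opening: 0.0857
```

>>> {"fn": "step_arm", "kwargs": {
  "moves": [
    [[0,0,0,0],[0,0,0,0],[0,0,0,0],[0,0,0,0],[0,0,0,0],[0,0,0,0],[0,0,0,0],[0,0,0,0]]
  ],
  "grip": 1
}}

```text
t: 4.85
tool_pos: [0.5439, 0.2616, 0.0783]
tool_rot: [-3.104, 0.472, -0.006]
contact_force: [-1.1, -0.0, 5.9]
opening: 0.059
```

>>> {"fn": "step_arm", "kwargs": {
  "moves": [
    [[0,0,1,0],[0,0,2,0],[0,0,4,0],[0,0,4,0],[0,0,2,0]]
  ]
}}

```text
t: 5.27
tool_pos: [0.5439, 0.2617, 0.2112]
tool_rot: [-3.103, 0.472, -0.01]
contact_force: [0.6, 0.1, -2.4]
opening: 0.0581
```

>>> {"fn": "step_arm", "kwargs": {
  "moves": [
    [[0,-2,0,0.02],[0,-3.8,0,0.02],[0,-3.8,0,0.02],[0,-3.8,0,0.02],[0,-3.8,0,0.02],[0,-3.8,0,0.02],[0,-3.8,0,0.02],[0,-3.8,0,0.02],[0,-3.8,0,0.02],[0,-3.8,0,0.02]]
  ]
}}

```text
t: 6.1
tool_pos: [0.5415, -0.1025, 0.2055]
tool_rot: [3.138, -0.158, 0.0]
contact_force: [1.0, 0.5, -3.4]
opening: 0.0586
```

>>> {"fn": "step_arm", "kwargs": {
  "moves": [
    [[0,-3.8,0,0.02],[0,-3.8,0,0.02],[0,-3.8,0,0],[0,-3.8,0,0],[0,-3.8,0,0],[0,-3.8,0,0],[-0.1,-3.8,0,0],[0,-3,0,0],[-0.2,-2.1,0,0],[0,0,0,0]]
  ]
}}

```text
t: 6.93
tool_pos: [0.5378, -0.4219, 0.2049]
tool_rot: [3.138, -0.104, -0.002]
contact_force: [-0.4, 0.6, -2.4]
opening: 0.0586
```

```bash
python3 st.py
```

```text
6.93 [ 0.5378 -0.4219  0.2049] jaw az -3.8 tilt [-0.001 -0.002] open 0.0586 F [-0.4  0.6 -2.4] q6 -0.71
```

>>> {"fn": "step_arm", "kwargs": {
  "moves": [
    [[0.2,0.4,-4,0],[0,0,-4,0],[0,0,-4,0],[0,0,-2.5,0],[0,0,-1,0],[0,0,-0.6,0],[0,0,-0.6,0],[0,0,0,0]]
  ]
}}

```text
t: 7.6
tool_pos: [0.5421, -0.4143, 0.0395]
tool_rot: [3.139, -0.097, 0.002]
contact_force: [-0.5, 0.2, -3.1]
opening: 0.0589
```

```bash
python3 st.py
```

```text
7.6 [ 0.5421 -0.4143  0.0395] jaw az -3.5 tilt [ 0.001 -0.001] open 0.0589 F [-0.5  0.2 -3.1] q6 -0.70
```

>>> {"fn": "step_arm", "kwargs": {
  "moves": [
    [[0,0,-0.3,0],[0,0,0,0],[0,0,0,0]]
  ]
}}

```text
t: 7.85
tool_pos: [0.5425, -0.415, 0.0375]
tool_rot: [3.138, -0.097, 0.005]
contact_force: [0.7, -1.1, -1.3]
opening: 0.0584
```

>>> {"fn": "step_arm", "kwargs": {
  "moves": [
    [[0,0,0,0],[0,0,0,0],[0,0,0,0],[0,0,0,0],[0,0,0,0],[0,0,2,0],[0,0,3.5,0],[0,0,4,0],[0,0,4,0],[0,0,2.5,0]]
  ],
  "grip": 0
}}

```text
t: 8.68
tool_pos: [0.5425, -0.4149, 0.2008]
tool_rot: [3.136, -0.097, 0.007]
contact_force: [1.3, -0.4, 1.1]
opening: 0.0853
```

>>> {"fn": "step_arm", "kwargs": {
  "moves": [
    [[-1,1.5,0,-0.12],[-1,2,0,-0.12],[-1,2,0,-0.12],[-1,2,0,-0.12],[-1,2,0,-0.12],[-1,2,0,-0.12],[-0.6,1.6,0,-0.12],[0,0,0,-0.12],[0,0,0,-0.12],[0,0,0,-0.12]]
  ]
}}

```text
t: 9.52
tool_pos: [0.4752, -0.2825, 0.1956]
tool_rot: [2.532, -1.86, 0.001]
contact_force: [0.3, 0.9, -0.4]
opening: 0.0855
```

>>> {"fn": "step_arm", "kwargs": {
  "moves": [
    [[0,0,0,-0.1],[0,0,0,0],[0,0,0,0]]
  ]
}}

```text
t: 9.77
tool_pos: [0.4753, -0.2828, 0.1954]
tool_rot: [2.443, -1.975, 0.0]
contact_force: [0.3, 0.1, 0.6]
opening: 0.0854
```

```bash
python3 w.py pics/w2.png
python3 - <<'E'
from h import *
im=cv2.imread("pics/w2.png"); 
for n in ("square1","round1","wash_bottle"):
    for d in nets.masks_of("wrist",n):
        if d["confidence"]>.4:
            r=cv2.minAreaRect(np.argwhere(d["region"])[:,::-1].astype(np.float32)); print(n,np.round(r[0]),np.round(r[1]),round(r[2],1),round(d["confidence"],2))
viewer.get_image("top")
print([(d["at"],d["confidence"]) for d in nets.pinpoint("top","wash_bottle")])
E
```

```text
9.77 [ 0.4753 -0.2828  0.1954] jaw az -77.9 tilt [ 0. -0.] open 0.0854 F [0.3 0.1 0.6] q6 0.69
square1 [322. 181.] [66. 57.] 90.0 0.86
square1 [92. 20.] [ 41. 111.] 90.0 0.59
round1 [92. 20.] [112.  41.] 0.0 0.97
round1 [228.  34.] [68. 81.] 90.0 0.93
round1 [ 2. 16.] [21.  5.] 90.0 0.43
wash_bottle [470. 143.] [88. 67.] 3.1 0.76
wash_bottle [92. 21.] [112.  42.] 0.0 0.62
[([440.9, 209.5], 0.78), ([455.2, 209.3], 0.62)]
```

View pics/w2.png

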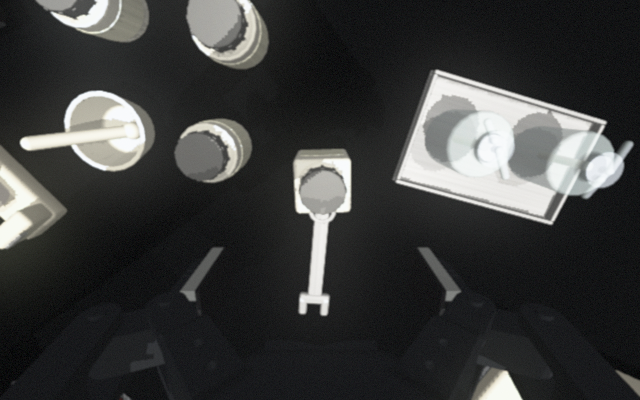

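Both wash bottles stand in the tray. The square at (322,185) is aligned with the jaws and the spanner lies between the fingers, so I'll go down and grasp.

>>> {"fn": "step_arm", "kwargs": {
  "moves": [
    [[0,0,-4,0],[0,0,-4,0],[0,0,-4,0],[0,0,-2.5,0],[0,0,-1.6,0],[0,0,-0.6,0],[0,0,0,0]]
  ]
}}

```text
t: 10.65
tool_pos: [0.4742, -0.282, 0.0264]
tool_rot: [2.441, -1.978, -0.006]
contact_force: [0.5, 0.7, 0.6]
opening: 0.0855
```

>>> {"fn": "step_arm", "kwargs": {
  "moves": [
    [[0,0,0,0],[0,0,0,0],[0,0,0,0],[0,0,0,0],[0,0,0,0],[0,0,0,0],[0,0,0,0]]
  ],
  "grip": 1
}}

```text
t: 11.23
tool_pos: [0.4769, -0.2841, 0.0308]
tool_rot: [-2.441, 1.978, -0.007]
contact_force: [0.9, -0.8, 7.0]
opening: 0.0532
```

>>> {"fn": "step_arm", "kwargs": {
  "moves": [
    [[0,0,1,0],[0,0,2,0],[0,0,4,0],[0,0,4,0],[0,0,4,0],[0,0,2,0]]
  ]
}}

```text
t: 11.73
tool_pos: [0.4767, -0.2838, 0.2046]
tool_rot: [-2.441, 1.978, -0.012]
contact_force: [0.8, -1.5, -1.6]
opening: 0.0531
```

>>> {"fn": "step_arm", "kwargs": {
  "moves": [
    [[0.9,3.1,0,0.118],[0.9,3.1,0,0.118],[0.9,3.1,0,0.118],[0.9,3.1,0,0.118],[0.9,3.1,0,0.118],[0.9,3.1,0,0.118],[0.9,3.1,0,0.118],[0.9,3.1,0,0.118],[0.9,3.1,0,0.118],[0.9,3.1,0,0.118]]
  ]
}}

```text
t: 12.57
tool_pos: [0.5648, 0.0289, 0.1983]
tool_rot: [3.129, -0.276, -0.001]
contact_force: [-0.1, -0.4, -2.1]
opening: 0.0534
```

>>> {"fn": "step_arm", "kwargs": {
  "moves": [
    [[0.9,3.1,0,0.118],[0.9,3.1,0,0.118],[0.9,3.1,0,0.118],[0.9,3.1,0,0.118],[0.9,3.1,0,0.118],[0.8,3.2,0,0.113],[0,0,0,0],[0,0,0,0]]
  ]
}}

```text
t: 13.23
tool_pos: [0.6177, 0.2155, 0.1979]
tool_rot: [3.035, 0.812, -0.002]
contact_force: [-0.5, -0.4, -1.8]
opening: 0.0533
```

```bash
python3 st.py
```

```text
13.23 [0.6177 0.2155 0.1979] jaw az 30.0 tilt [-0.001 -0.001] open 0.0533 F [-0.5 -0.4 -1.8] q6 -0.30
```

>>> {"fn": "step_arm", "kwargs": {
  "moves": [
    [[0.1,-0.1,-4,0],[0,0,-4,0],[0,0,-2.5,0],[0,0,-1.2,0],[0,0,-0.6,0],[0,0,0,0],[0,0,0,0]]
  ]
}}

```text
t: 13.82
tool_pos: [0.6201, 0.2125, 0.0768]
tool_rot: [3.036, 0.807, 0.003]
contact_force: [0.0, -0.5, -1.2]
opening: 0.0531
```

>>> {"fn": "step_arm", "kwargs": {
  "moves": [
    [[0,0,0,0],[0,0,0,0],[0,0,0,0],[0,0,0,0],[0,0,0,0],[0,0,2,0],[0,0,3.5,0],[0,0,4,0],[0,0,2.5,0]]
  ],
  "grip": 0
}}

```text
t: 14.57
tool_pos: [0.6205, 0.2135, 0.1995]
tool_rot: [3.035, 0.809, 0.007]
contact_force: [1.6, -1.0, 0.5]
opening: 0.0852
```

>>> {"fn": "step_arm", "kwargs": {
  "moves": [
    [[-0.8,2,0,0.115],[-0.8,2,0,0.115],[-0.8,2,0,0.115],[-0.8,2,0,0.115],[-0.8,2,0,0.12],[-1.5,1.9,0,0.12],[0,0,0,0],[0,0,0,0]]
  ]
}}

```text
t: 15.23
tool_pos: [0.5637, 0.333, 0.1953]
tool_rot: [2.573, 1.802, -0.0]
contact_force: [0.0, 0.0, -0.2]
opening: 0.0856
```

```bash
python3 w.py pics/w3.png
```

```text
15.23 [0.5637 0.333  0.1953] jaw az 70.0 tilt [ 0. -0.] open 0.0856 F [ 0.   0.  -0.2] q6 -0.80
```

View pics/w3.png

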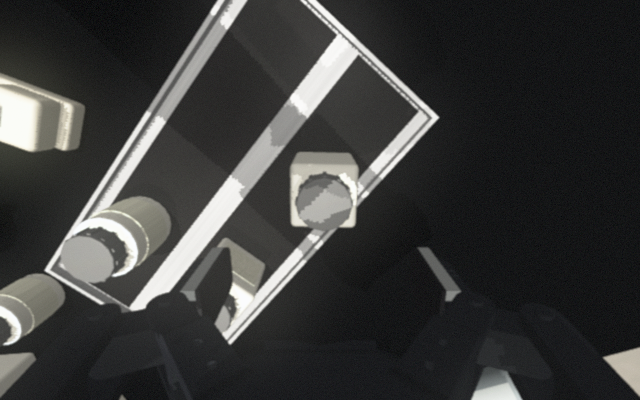

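Square0 sits squarely between the jaws at (323,190), and the first placed square is visible at (240,285). I'll grasp square0 now.

>>> {"fn": "step_arm", "kwargs": {
  "moves": [
    [[0,0,-4,0],[0,0,-4,0],[0,0,-2.5,0],[0,0,-1.4,0],[0,0,0,0],[0,0,0,0]]
  ]
}}

```text
t: 15.78
tool_pos: [0.5649, 0.3316, 0.0765]
tool_rot: [2.575, 1.799, -0.0]
contact_force: [0.7, -0.4, 0.0]
opening: 0.0851
```

>>> {"fn": "step_arm", "kwargs": {
  "moves": [
    [[0,0,0,0],[0,0,0,0],[0,0,0,0],[0,0,0,0],[0,0,0,0],[0,0,0,0],[0,0,0,0]]
  ],
  "grip": 1
}}

```text
t: 16.37
tool_pos: [0.5663, 0.3331, 0.0795]
tool_rot: [2.573, 1.8, 0.008]
contact_force: [0.8, 0.8, 6.7]
opening: 0.0533
```

>>> {"fn": "step_arm", "kwargs": {
  "moves": [
    [[0,0,1,0],[-0.2,-0.1,1,-0.12],[-0.2,-0.1,0,-0.12],[-0.2,-0.1,0,-0.12],[-0.2,-0.1,0,-0.12],[-0.2,0,0,-0.12],[0,0,0,-0.1],[0,0,0,0],[0,0,0,0]]
  ]
}}

```text
t: 17.12
tool_pos: [0.5539, 0.328, 0.0962]
tool_rot: [3.034, 0.813, -0.001]
contact_force: [-0.0, -0.4, -1.5]
opening: 0.053
```

```bash
python3 st.py
```

```text
17.12 [0.5539 0.328  0.0962] jaw az 30.0 tilt [-0.001 -0.   ] open 0.053 F [-0.  -0.4 -1.5] q6 -0.10
```

>>> {"fn": "step_arm", "kwargs": {
  "moves": [
    [[0,0,-1.2,0],[0,0,-0.6,0],[0,0,-0.2,0],[0,0,0,0]]
  ]
}}

```text
t: 17.45
tool_pos: [0.5545, 0.3282, 0.0791]
tool_rot: [3.035, 0.811, -0.002]
contact_force: [-7.9, -4.1, 15.2]
opening: 0.0533
```

>>> {"fn": "step_arm", "kwargs": {
  "moves": [
    [[0,0,0,0],[0,0,0,0],[0,0,0,0],[0,0,0,0],[0,0,0,0],[0,0,2,0],[0,0,3.5,0],[0,0,4,0],[0,0,2.5,0]]
  ],
  "grip": 0
}}

```text
t: 18.2
tool_pos: [0.5553, 0.3286, 0.2]
tool_rot: [-3.035, -0.809, -0.006]
contact_force: [1.0, 0.1, 0.8]
opening: 0.0853
```

>>> {"fn": "step_arm", "kwargs": {
  "moves": [
    [[-0.2,-3.6,0,0],[-0.2,-3.6,0,0],[-0.2,-3.6,0,0],[-0.2,-3.6,0,0],[-0.3,-3.8,0,0],[0,0,0,0],[0,0,0,0]]
  ]
}}

```text
t: 18.78
tool_pos: [0.5433, 0.1444, 0.1961]
tool_rot: [-3.037, -0.804, 0.0]
contact_force: [-0.3, 0.4, -0.0]
opening: 0.0853
```

```bash
python3 st.py
```

```text
18.78 [0.5433 0.1444 0.1961] jaw az 29.7 tilt [-0.  0.] open 0.0853 F [-0.3  0.4 -0. ] q6 -0.39
```

>>> {"fn": "step_arm", "kwargs": {
  "moves": [
    [[0,0.1,-4,0],[0,0,-4,0],[0,0,-2.5,0],[0,0,-1.5,0],[0,0,0,0],[0,0,0,0]]
  ]
}}

```text
t: 19.28
tool_pos: [0.5426, 0.148, 0.0754]
tool_rot: [-3.035, -0.811, 0.003]
contact_force: [0.6, -0.7, 1.2]
opening: 0.0854
```

>>> {"fn": "step_arm", "kwargs": {
  "moves": [
    [[0,0,0,0],[0,0,0,0],[0,0,0,0],[0,0,0,0],[0,0,0,0],[0,0,0,0],[0,0,0,0]]
  ],
  "grip": 1
}}

```text
t: 19.87
tool_pos: [0.545, 0.1475, 0.0789]
tool_rot: [3.035, 0.809, 0.007]
contact_force: [-1.1, -0.3, 6.3]
opening: 0.0549
```

```bash
python3 st.py
```

```text
19.87 [0.545  0.1475 0.0789] jaw az 29.9 tilt [0.004 0.001] open 0.0549 F [-1.1 -0.3  6.3] q6 -0.39
```

>>> {"fn": "step_arm", "kwargs": {
  "moves": [
    [[0,0,0,0],[0,0,0,0],[0,0,0,0],[0,0,0,0],[0,0,0,0],[0,0,2,0],[0,0,3.5,0],[0,0,4,0],[0,0,2.5,0]]
  ],
  "grip": 0
}}

```text
t: 20.62
tool_pos: [0.5443, 0.1473, 0.2]
tool_rot: [3.035, 0.809, 0.006]
contact_force: [0.6, 0.8, 0.3]
opening: 0.085
```

>>> {"fn": "step_arm", "kwargs": {
  "moves": [
    [[0.8,-3.4,0,0],[0.8,-3.4,0,0],[0.8,-3.4,0,0],[0.8,-3.4,0,0],[0.8,-3.4,0,0],[0.7,-3.4,0,0],[0,0,0,0],[0,0,0,0]]
  ]
}}

```text
t: 21.28
tool_pos: [0.5903, -0.0583, 0.1959]
tool_rot: [-3.036, -0.804, 0.001]
contact_force: [-0.3, 0.8, 1.0]
opening: 0.0855
```

```bash
python3 w.py pics/w4.png
```

```text
21.28 [ 0.5903 -0.0583  0.1959] jaw az 29.7 tilt [-0.001  0.   ] open 0.0855 F [-0.3  0.8  1. ] q6 -0.74
```

View pics/w4.png

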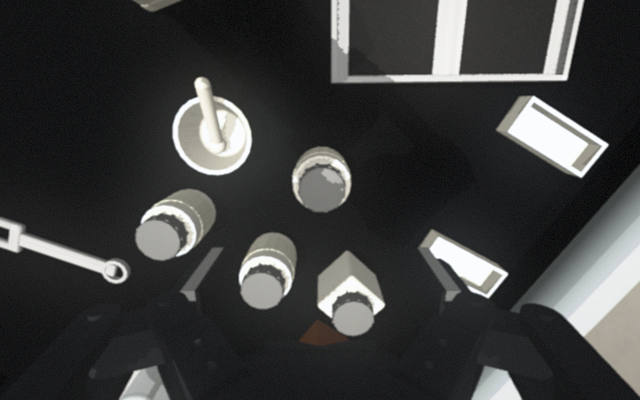

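P's cap is at (322,188), centred between the jaws, and the other jars and the square are where I measured them.

>>> {"fn": "step_arm", "kwargs": {
  "moves": [
    [[0.1,0,-4,0],[0,0,-4,0],[0,0,-4,0],[0,0,-2.5,0],[0,0,-1.6,0],[0,0,-0.6,0],[0,0,0,0]]
  ]
}}

```text
t: 21.92
tool_pos: [0.5897, -0.0551, 0.0273]
tool_rot: [-3.033, -0.811, 0.005]
contact_force: [-0.6, 0.5, 0.3]
opening: 0.0853
```

>>> {"fn": "step_arm", "kwargs": {
  "moves": [
    [[0,0,0,0],[0,0,0,0],[0,0,0,0],[0,0,0,0],[0,0,0,0],[0,0,0,0],[0,0,0,0]]
  ],
  "grip": 1
}}

```text
t: 22.5
tool_pos: [0.5932, -0.0571, 0.032]
tool_rot: [3.034, 0.809, 0.006]
contact_force: [-1.0, 0.5, 6.8]
opening: 0.0546
```

>>> {"fn": "step_arm", "kwargs": {
  "moves": [
    [[0,0,1,0],[0,0,2,0],[0,0,4,0],[0,0,4,0],[0,0,4,0],[0,0,2,0]]
  ]
}}

```text
t: 23.0
tool_pos: [0.5931, -0.0573, 0.2058]
tool_rot: [3.032, 0.808, 0.011]
contact_force: [1.8, -0.3, -1.2]
opening: 0.0546
```

>>> {"fn": "step_arm", "kwargs": {
  "moves": [
    [[-1,3.2,0,0],[-1,3.2,0,0],[-1,3.2,0,0],[-1,3.2,0,0],[-1,3.2,0,0],[-1,3.2,0,0],[-1,3.3,0,0],[-1.1,3.4,0,0],[0,0,0,0],[0,0,0,0]]
  ]
}}

```text
t: 23.83
tool_pos: [0.5091, 0.2034, 0.1992]
tool_rot: [3.034, 0.814, -0.001]
contact_force: [-0.5, 0.2, -1.3]
opening: 0.0546
```

```bash
python3 st.py
```

```text
23.83 [0.5091 0.2034 0.1992] jaw az 30.0 tilt [-0.001 -0.001] open 0.0546 F [-0.5  0.2 -1.3] q6 -0.28
```

>>> {"fn": "step_arm", "kwargs": {
  "moves": [
    [[0.1,0,-4,0],[0,0,-4,0],[0,0,-2.5,0],[0,0,-1.2,0],[0,0,-0.6,0],[0,0,0,0],[0,0,0,0]]
  ]
}}

```text
t: 24.42
tool_pos: [0.5126, 0.2015, 0.0776]
tool_rot: [3.036, 0.807, 0.003]
contact_force: [-0.3, -0.3, -3.6]
opening: 0.0548
```

>>> {"fn": "step_arm", "kwargs": {
  "moves": [
    [[0,0,0,0],[0,0,0,0],[0,0,0,0],[0,0,0,0],[0,0,0,0],[0,0,2,0],[0,0,3.5,0],[0,0,4,0],[0,0,2.5,0]]
  ],
  "grip": 0
}}

```text
t: 25.17
tool_pos: [0.5124, 0.2025, 0.2003]
tool_rot: [3.035, 0.809, 0.007]
contact_force: [1.8, -0.2, 0.6]
opening: 0.0854
```

>>> {"fn": "step_arm", "kwargs": {
  "moves": [
    [[1.6,-3.3,0,0.08],[1.6,-3.3,0,0.08],[1.6,-3.3,0,0.08],[1.6,-3.3,0,0.08],[1.6,-3.3,0,0.08],[1.6,-3.3,0,0.08],[1.6,-3.3,0,0.08],[1.6,-3.3,0,0.08],[1.6,-3.3,0,0.08],[1.6,-3.2,0,0.065]]
  ]
}}

```text
t: 26.0
tool_pos: [0.6718, -0.1287, 0.1962]
tool_rot: [2.492, 1.913, -0.0]
contact_force: [0.4, 0.6, -0.4]
opening: 0.0853
```

>>> {"fn": "step_arm", "kwargs": {
  "moves": [
    [[1.6,-3.2,0,0],[0,0,0,0],[0,0,0,0]]
  ]
}}

```text
t: 26.25
tool_pos: [0.6875, -0.1605, 0.1956]
tool_rot: [-2.497, -1.905, 0.001]
contact_force: [0.7, -0.3, -0.4]
opening: 0.0851
```

```bash
python3 w.py pics/w5.png
```

```text
26.25 [ 0.6875 -0.1605  0.1956] jaw az 74.7 tilt [-0.001  0.   ] open 0.0851 F [ 0.7 -0.3 -0.4] q6 -1.64
```

View pics/w5.png

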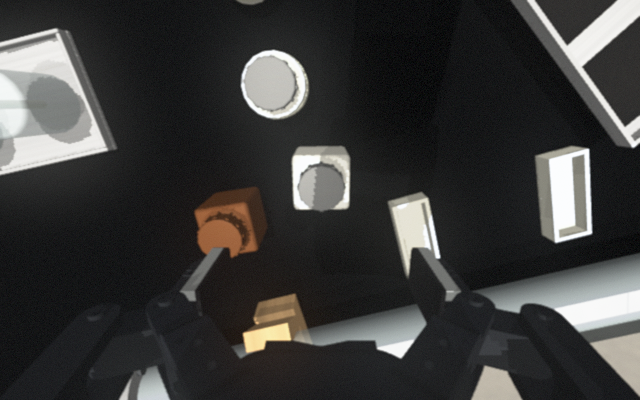

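The square at (322,180) is aligned. The brown look-alike's corner at (262,190) is close to the left finger, so I'll offset about 9 mm away from it before going down.

>>> {"fn": "step_arm", "kwargs": {
  "moves": [
    [[-0.2,0.9,-4,0],[0,0,-4,0],[0,0,-2,0],[0,0,-2,0],[0,0,-2,0],[0,0,-1.6,0],[0,0,-1,0],[0,0,0,0]]
  ]
}}

```text
t: 26.97
tool_pos: [0.6833, -0.1483, 0.0274]
tool_rot: [-2.491, -1.908, 0.004]
contact_force: [0.1, -0.4, -0.4]
opening: 0.0856
```

>>> {"fn": "step_arm", "kwargs": {
  "moves": [
    [[0,0,0,0],[0,0,0,0],[0,0,0,0],[0,0,0,0],[0,0,0,0],[0,0,0,0],[0,0,0,0]]
  ],
  "grip": 1
}}

```text
t: 27.55
tool_pos: [0.6872, -0.1506, 0.0331]
tool_rot: [2.492, 1.906, 0.004]
contact_force: [0.3, -0.8, 7.2]
opening: 0.0535
```

>>> {"fn": "step_arm", "kwargs": {
  "moves": [
    [[0,0,1,0],[0,0,2,0],[0,0,4,0],[0,0,4,0],[0,0,4,0],[0,0,2,0]]
  ]
}}

```text
t: 28.05
tool_pos: [0.6869, -0.15, 0.2068]
tool_rot: [2.491, 1.906, 0.007]
contact_force: [1.1, -1.1, -1.7]
opening: 0.0532
```

```bash
python3 st.py
```

```text
28.05 [ 0.6869 -0.15    0.2068] jaw az 74.8 tilt [ 0.007 -0.002] open 0.0532 F [ 1.1 -1.1 -1.7] q6 -1.63
```

```bash
cat > shelf.py <<'E'
from h import *
import sys
im=viewer.get_image("top")
cv2.imwrite(sys.argv[1],cv2.resize(im[140:275,155:305],None,fx=4,fy=4,interpolation=cv2.INTER_CUBIC))
E
python3 shelf.py pics/s1.png
```

```text
(no output)
```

View pics/s1.png

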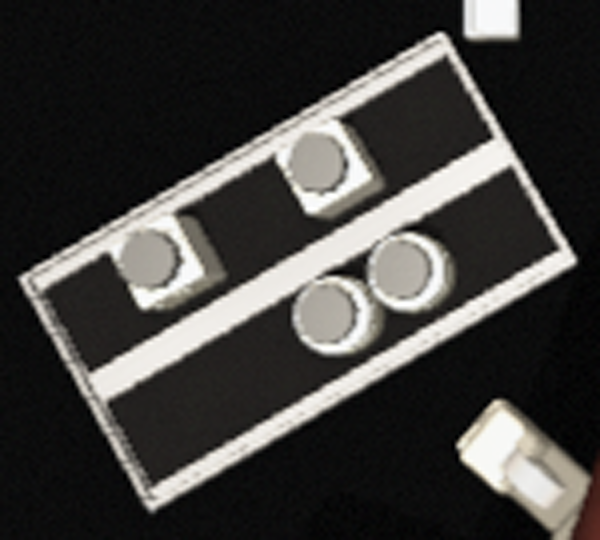

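All four stand upright. The caps are at (148,261) for square0, (318,163) for the placed square, (403,271) for round0 and (325,315) for the placed jar.

```bash
cat > pos.py <<'E'
from h import *
import sys
C=np.array([.5468,.2395]); A=np.array([[np.cos(np.pi/6),.5],[-.5,np.cos(np.pi/6)]])
for s in sys.argv[1:]:
    x,y=map(float,s.split(",")); w=ray("top",(155+x/4-.5,140+y/4-.5),.127)[:2]; print(s,np.round(w,4),np.round(A@(w-C),4))
E
python3 pos.py 148,261 318,163 403,271 325,315
```

```text
148,261 [0.5508 0.3311] [0.0493 0.0773]
318,163 [0.6214 0.2088] [ 0.0492 -0.0639]
403,271 [0.5434 0.1467] [-0.0494 -0.0787]
325,315 [0.5119 0.2026] [-0.0487 -0.0145]
```

>>> {"fn": "step_arm", "kwargs": {
  "moves": [
    [[-0.8,3.5,0,-0.08],[-0.8,3.5,0,-0.08],[-0.8,3.5,0,-0.08],[-0.8,3.5,0,-0.08],[-0.8,3.5,0,-0.08],[-0.8,3.5,0,-0.08],[-0.8,3.5,0,-0.08],[-0.8,3.5,0,-0.08],[-0.8,3.5,0,-0.08],[-0.8,3.5,0,-0.06]]
  ]
}}

```text
t: 28.93
tool_pos: [0.6035, 0.2018, 0.1987]
tool_rot: [-3.034, -0.811, 0.004]
contact_force: [0.2, -0.0, -2.8]
opening: 0.0532
```

>>> {"fn": "step_arm", "kwargs": {
  "moves": [
    [[-0.8,3.5,0,0],[-0.9,3.5,0,0],[0,0,0,0],[0,0,0,0]]
  ]
}}

```text
t: 29.27
tool_pos: [0.5865, 0.2718, 0.1987]
tool_rot: [-3.032, -0.822, 0.005]
contact_force: [0.4, -1.1, -2.0]
opening: 0.0528
```

```bash
python3 st.py
```

```text
29.27 [0.5865 0.2718 0.1987] jaw az 30.3 tilt [-0.003 -0.001] open 0.0528 F [ 0.4 -1.1 -2. ] q6 -0.21
```

>>> {"fn": "step_arm", "kwargs": {
  "moves": [
    [[0,0,-4,0],[0,0,-4,0],[0,0,-2.5,0],[0,0,-1.1,0],[0,0,-0.5,0],[0,0,0,0],[0,0,0,0]]
  ]
}}

```text
t: 29.85
tool_pos: [0.5891, 0.2695, 0.08]
tool_rot: [-3.034, -0.815, -0.002]
contact_force: [1.1, -0.6, -1.4]
opening: 0.0531
```

>>> {"fn": "step_arm", "kwargs": {
  "moves": [
    [[0,0,0,0],[0,0,0,0],[0,0,0,0],[0,0,0,0],[0,0,0,0],[0,0,2,0],[0,0,3.5,0],[0,0,4,0],[0,0,2.5,0]]
  ],
  "grip": 0
}}

```text
t: 30.6
tool_pos: [0.5894, 0.2706, 0.2036]
tool_rot: [-3.033, -0.817, -0.007]
contact_force: [0.5, 1.1, 0.9]
opening: 0.0854
```

>>> {"fn": "step_arm", "kwargs": {
  "moves": [
    [[0,-3.7,0,0],[0,-3.7,0,0],[0,-3.7,0,0],[0,-3.7,0,0],[0,-3.7,0,0],[0,-3.7,0,0],[0,-3.7,0,0],[0,-3.7,0,0],[0.1,-3.7,0,0],[0.1,-3.7,0,0]]
  ]
}}

```text
t: 31.43
tool_pos: [0.5901, -0.1016, 0.1997]
tool_rot: [3.033, 0.817, 0.001]
contact_force: [0.5, 1.2, 0.2]
opening: 0.0852
```

>>> {"fn": "step_arm", "kwargs": {
  "moves": [
    [[0.1,-3.7,0,0],[0.1,-3.7,0,0],[0,0,0,0],[0,0,0,0]]
  ]
}}

```text
t: 31.77
tool_pos: [0.5921, -0.1757, 0.1993]
tool_rot: [-3.035, -0.812, -0.0]
contact_force: [-0.7, -0.2, -0.6]
opening: 0.0854
```

```bash
python3 w.py pics/w6.png
```

```text
31.77 [ 0.5921 -0.1757  0.1993] jaw az 29.9 tilt [0. 0.] open 0.0854 F [-0.7 -0.2 -0.6] q6 -0.93
```

View pics/w6.png

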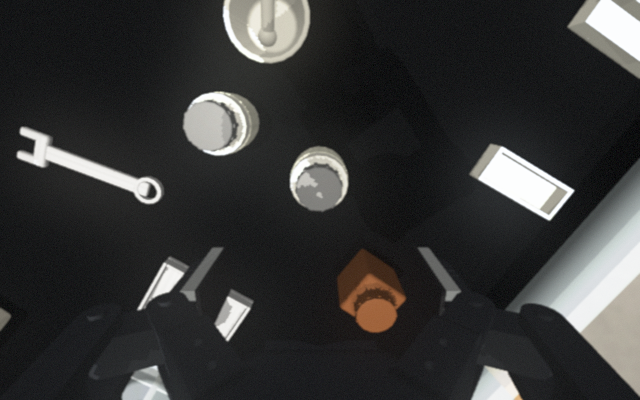

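Q's cap is at (319,187), centred. I'll grasp it and carry it to the near row.

>>> {"fn": "step_arm", "kwargs": {
  "moves": [
    [[0,0,-4,0],[0,0,-4,0],[0,0,-4,0],[0,0,-2.5,0],[0,0,-1.6,0],[0,0,-1,0],[0,0,0,0]]
  ]
}}

```text
t: 32.4
tool_pos: [0.5907, -0.1717, 0.0256]
tool_rot: [-3.03, -0.819, 0.006]
contact_force: [-0.4, -0.3, -0.8]
opening: 0.0857
```

>>> {"fn": "step_arm", "kwargs": {
  "moves": [
    [[0,0,0,0],[0,0,0,0],[0,0,0,0],[0,0,0,0],[0,0,0,0],[0,0,0,0],[0,0,0,0]]
  ],
  "grip": 1
}}

```text
t: 32.98
tool_pos: [0.5942, -0.1745, 0.031]
tool_rot: [3.031, 0.816, 0.006]
contact_force: [0.6, 0.4, 6.5]
opening: 0.0546
```

>>> {"fn": "step_arm", "kwargs": {
  "moves": [
    [[0,0,1,0],[0,0,2,0],[0,0,4,0],[0,0,4,0],[0,0,4,0],[0,0,2,0]]
  ]
}}

```text
t: 33.48
tool_pos: [0.594, -0.1746, 0.205]
tool_rot: [3.029, 0.815, 0.01]
contact_force: [2.4, -0.5, 0.3]
opening: 0.0545
```

>>> {"fn": "step_arm", "kwargs": {
  "moves": [
    [[-0.9,3.6,0,0],[-0.9,3.6,0,0],[-0.9,3.6,0,0],[-0.9,3.6,0,0],[-0.9,3.6,0,0],[-1,3.6,0,0],[-1,3.6,0,0],[-1,3.6,0,0],[-1,3.6,0,0],[-1,3.6,0,0]]
  ]
}}

```text
t: 34.32
tool_pos: [0.496, 0.1876, 0.1984]
tool_rot: [-3.034, -0.816, 0.0]
contact_force: [0.2, 1.7, -1.7]
opening: 0.0547
```

>>> {"fn": "step_arm", "kwargs": {
  "moves": [
    [[-1,3.7,0,0],[-1,3.7,0,0],[0,0,0,0],[0,0,0,0]]
  ]
}}

```text
t: 34.65
tool_pos: [0.4762, 0.2615, 0.1982]
tool_rot: [3.032, 0.822, -0.001]
contact_force: [0.2, 0.1, -1.5]
opening: 0.0547
```

```bash
python3 st.py
```

```text
34.65 [0.4762 0.2615 0.1982] jaw az 30.4 tilt [-0.001 -0.001] open 0.0547 F [ 0.2  0.1 -1.5] q6 -0.16
```

>>> {"fn": "step_arm", "kwargs": {
  "moves": [
    [[0,0,-4,0],[0,0,-4,0],[0,0,-2.5,0],[0,0,-1.2,0],[0,0,-0.6,0],[0,0,0,0],[0,0,0,0]]
  ]
}}

```text
t: 35.23
tool_pos: [0.4786, 0.2595, 0.0766]
tool_rot: [3.034, 0.815, 0.003]
contact_force: [0.2, -0.4, -3.0]
opening: 0.0546
```

>>> {"fn": "step_arm", "kwargs": {
  "moves": [
    [[0,0,0,0],[0,0,0,0],[0,0,0,0],[0,0,0,0],[0,0,0,0],[0,0,2,0],[0,0,3.5,0],[0,0,4,0],[0,0,2.5,0]]
  ],
  "grip": 0
}}

```text
t: 35.98
tool_pos: [0.4783, 0.2606, 0.1993]
tool_rot: [-3.033, -0.817, -0.006]
contact_force: [0.9, 0.2, 1.3]
opening: 0.0854
```

>>> {"fn": "step_arm", "kwargs": {
  "moves": [
    [[0,-3.7,0,0],[0,-3.7,0,0],[0,-3.7,0,0],[0,-3.7,0,0],[0,-3.7,0,0],[0,-3.7,0,0],[0,-3.7,0,0],[0,-3.7,0,0],[0.2,-3.7,0,0],[0.2,-3.7,0,0]]
  ]
}}

```text
t: 36.82
tool_pos: [0.481, -0.1116, 0.1956]
tool_rot: [3.033, 0.817, 0.001]
contact_force: [0.5, -0.4, -0.3]
opening: 0.0854
```

>>> {"fn": "step_arm", "kwargs": {
  "moves": [
    [[0.2,-3.6,0,0],[0,-3,0,0],[0,0,0,0],[0,0,0,0]]
  ]
}}

```text
t: 37.15
tool_pos: [0.4831, -0.177, 0.1952]
tool_rot: [-3.034, -0.812, 0.0]
contact_force: [0.5, 0.2, 0.5]
opening: 0.0851
```

```bash
python3 w.py pics/w7.png
python3 - <<'E'
from h import *
for d in nets.masks_of("wrist","round1"):
    if d["confidence"]>.4: print(d["box"],d["confidence"])
viewer.get_image("wrist")
E
```

```text
37.15 [ 0.4831 -0.177   0.1952] jaw az 30.0 tilt [-0.  0.] open 0.0851 F [0.5 0.2 0.5] q6 -1.02
[293.2, 145.5, 351.4, 209.9] 0.92
```

View pics/w7.png

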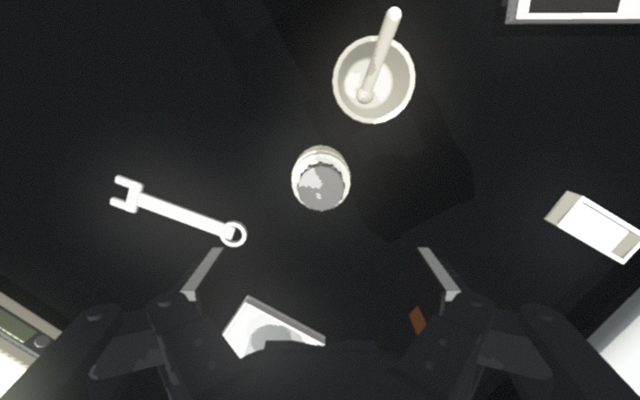

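R's cap is at (321,187), centred.

>>> {"fn": "step_arm", "kwargs": {
  "moves": [
    [[0,0,-4,0],[0,0,-4,0],[0,0,-4,0],[0,0,-2.5,0],[0,0,-1.6,0],[0,0,-0.6,0],[0,0,0,0]]
  ]
}}

```text
t: 37.88
tool_pos: [0.4822, -0.1741, 0.0266]
tool_rot: [-3.03, -0.819, 0.004]
contact_force: [-1.0, -0.3, 0.3]
opening: 0.0854
```

>>> {"fn": "step_arm", "kwargs": {
  "moves": [
    [[0,0,0,0],[0,0,0,0],[0,0,0,0],[0,0,0,0],[0,0,0,0],[0,0,0,0],[0,0,0,0]]
  ],
  "grip": 1
}}

```text
t: 38.47
tool_pos: [0.4851, -0.1767, 0.0307]
tool_rot: [3.031, 0.816, 0.005]
contact_force: [0.3, 1.6, 6.8]
opening: 0.055
```

>>> {"fn": "step_arm", "kwargs": {
  "moves": [
    [[0,0,1,0],[0,0,2,0],[0,0,4,0],[0,0,4,0],[0,0,4,0],[0,0,2,0]]
  ]
}}

```text
t: 38.97
tool_pos: [0.4849, -0.1767, 0.2048]
tool_rot: [3.028, 0.815, 0.009]
contact_force: [1.1, -0.3, -1.5]
opening: 0.0549
```

>>> {"fn": "step_arm", "kwargs": {
  "moves": [
    [[-0.3,3.8,0,0],[-0.3,3.8,0,0],[-0.3,3.8,0,0],[-0.3,3.8,0,0],[-0.3,3.8,0,0],[-0.3,3.8,0,0],[-0.3,3.8,0,0],[-0.3,3.8,0,0],[-0.3,3.8,0,0],[-0.3,3.8,0,0]]
  ]
}}

```text
t: 39.8
tool_pos: [0.4524, 0.2059, 0.1988]
tool_rot: [3.034, 0.817, 0.001]
contact_force: [0.5, -0.5, -1.3]
opening: 0.0549
```

>>> {"fn": "step_arm", "kwargs": {
  "moves": [
    [[-0.3,3.8,0,0],[-0.4,3.8,0,0],[-0.5,3.7,0,0],[0,0,0,0],[0,0,0,0]]
  ]
}}

```text
t: 40.22
tool_pos: [0.4403, 0.3185, 0.1983]
tool_rot: [3.032, 0.822, -0.001]
contact_force: [0.1, -0.5, -2.2]
opening: 0.0547
```

```bash
python3 st.py
```

```text
40.22 [0.4403 0.3185 0.1983] jaw az 30.3 tilt [-0.001 -0.001] open 0.0547 F [ 0.1 -0.5 -2.2] q6 -0.04
```

>>> {"fn": "step_arm", "kwargs": {
  "moves": [
    [[0.1,0,-4,0],[0,0,-4,0],[0,0,-2.5,0],[0,0,-1.2,0],[0,0,-0.6,0],[0,0,0,0],[0,0,0,0]]
  ]
}}

```text
t: 40.8
tool_pos: [0.4436, 0.3169, 0.0769]
tool_rot: [-3.034, -0.815, -0.004]
contact_force: [-0.0, -0.1, -0.4]
opening: 0.0545
```

>>> {"fn": "step_arm", "kwargs": {
  "moves": [
    [[0,0,0,0],[0,0,0,0],[0,0,0,0],[0,0,0,0],[0,0,0,0],[0,0,2,0],[0,0,3.5,0],[0,0,4,0],[0,0,2.5,0]]
  ],
  "grip": 0
}}

```text
t: 41.55
tool_pos: [0.4432, 0.3177, 0.1992]
tool_rot: [-3.033, -0.817, -0.006]
contact_force: [0.9, 1.2, 0.6]
opening: 0.0852
```

>>> {"fn": "step_arm", "kwargs": {
  "moves": [
    [[0,-3.8,0,0],[0,-3.8,0,0],[0,-3.8,0,0],[0,-3.8,0,0],[0,-3.8,0,0],[0,-3.8,0,0],[0,-3.8,0,0],[0,-3.8,0,0],[0,-3.8,0,0],[0,-3.8,0,0]]
  ]
}}

```text
t: 42.38
tool_pos: [0.442, -0.0646, 0.1956]
tool_rot: [3.033, 0.817, 0.001]
contact_force: [1.2, -1.0, 0.2]
opening: 0.0854
```

```bash
python3 st.py; python3 shelf.py pics/s2.png
```

```text
42.38 [ 0.442  -0.0646  0.1956] jaw az 30.1 tilt [ 0.001 -0.   ] open 0.0854 F [ 1.2 -1.   0.2] q6 -0.84
```

View pics/s2.png

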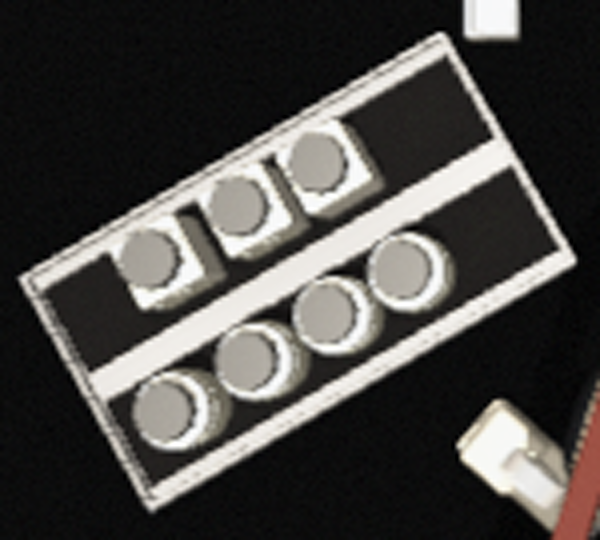

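Both rows stand upright. The square caps are at (148,261), (238,207) and (318,163). The round caps are at (165,411), (246,362), (325,316) and (403,271).

```bash
python3 pos.py 148,261 238,207 318,163 165,411 246,362 325,316 403,271
python3 - <<'E'
from h import *
im=viewer.get_image("top")
cv2.imwrite("pics/f.png",np.vstack([cv2.resize(im[190:270,155:255],None,fx=0,fy=0,dsize=(10,8)) ])) if 0 else None
for n,a,b in (("sq0",(118,252),(183,215)),("sq0 side",(183,215),(211,265))): pass
big=cv2.resize(im[155:222,178:258],None,fx=9,fy=9,interpolation=cv2.INTER_CUBIC); cv2.imwrite("pics/s3.png",big)
E
```

```text
148,261 [0.5508 0.3311] [0.0493 0.0773]
238,207 [0.5897 0.2664] [0.0506 0.0018]
318,163 [0.6214 0.2088] [ 0.0492 -0.0639]
165,411 [0.4431 0.3172] [-0.0509  0.1191]
246,362 [0.4782 0.2592] [-0.0496  0.0514]
325,316 [0.5111 0.2026] [-0.0493 -0.0141]
403,271 [0.5434 0.1467] [-0.0494 -0.0787]
```

View pics/s3.png

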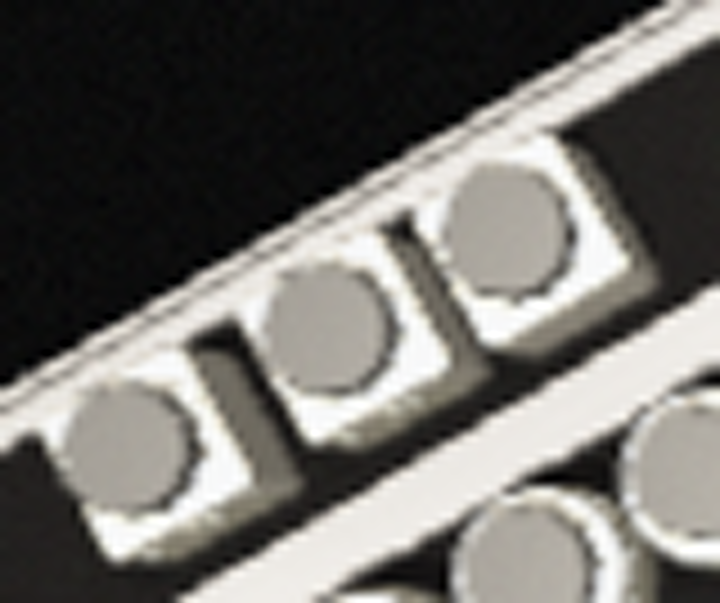

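Square0's gap is about 21 mm, just over a finger's width, so I'll shift it 7 mm along the row. Everything else is in line.

>>> {"fn": "step_arm", "kwargs": {
  "moves": [
    [[1,3.6,0,0],[1,3.6,0,0],[1,3.6,0,0],[1,3.6,0,0],[1,3.6,0,0],[1,3.6,0,0],[1,3.6,0,0],[1,3.6,0,0],[1,3.6,0,0],[1,3.6,0,0]]
  ]
}}

```text
t: 43.32
tool_pos: [0.5417, 0.3003, 0.1952]
tool_rot: [-3.033, -0.819, 0.0]
contact_force: [0.6, -0.9, 1.8]
opening: 0.0852
```

>>> {"fn": "step_arm", "kwargs": {
  "moves": [
    [[0.8,3.6,0,0],[0,0,0,0],[0,0,-4,0],[0,0,-4,0],[0,0,-2.5,0],[0,0,-1.5,0],[0,0,0,0],[0,0,0,0]]
  ]
}}

```text
t: 43.98
tool_pos: [0.55, 0.3335, 0.0753]
tool_rot: [3.033, 0.817, -0.001]
contact_force: [0.7, -0.7, 1.6]
opening: 0.085
```

>>> {"fn": "step_arm", "kwargs": {
  "moves": [
    [[0,0,0,0],[0,0,0,0],[0,0,0,0],[0,0,0,0],[0,0,0,0],[0,0,0,0],[0,0,0,0]]
  ],
  "grip": 1
}}

```text
t: 44.57
tool_pos: [0.5521, 0.3339, 0.0784]
tool_rot: [-3.033, -0.816, -0.007]
contact_force: [-0.6, -0.2, 5.9]
opening: 0.0532
```

```bash
python3 st.py
```

```text
44.57 [0.5521 0.3339 0.0784] jaw az 30.1 tilt [0.004 0.002] open 0.0532 F [-0.6 -0.2  5.9] q6 -0.10
```

>>> {"fn": "step_arm", "kwargs": {
  "moves": [
    [[0,0,0.8,0],[0.1,-0.3,0,0],[0.2,-0.4,0,0],[0,0,0,0],[0,0,-0.5,0],[0,0,-0.4,0],[0,0,0,0]]
  ]
}}

```text
t: 45.15
tool_pos: [0.5539, 0.326, 0.0783]
tool_rot: [3.033, 0.816, -0.001]
contact_force: [-8.7, -5.0, 17.8]
opening: 0.053
```

>>> {"fn": "step_arm", "kwargs": {
  "moves": [
    [[0,0,0,0],[0,0,0,0],[0,0,0,0],[0,0,0,0],[0,0,0,0],[0,0,2,0],[0,0,3.5,0],[0,0,4,0],[0,0,2.5,0]]
  ],
  "grip": 0
}}

```text
t: 45.9
tool_pos: [0.5542, 0.3266, 0.1979]
tool_rot: [-3.033, -0.817, -0.006]
contact_force: [0.4, 0.8, 1.7]
opening: 0.085
```

>>> {"fn": "step_arm", "kwargs": {
  "moves": [
    [[-1,-3.7,0,0],[-1,-3.7,0,0],[-1,-3.7,0,0],[-1,-3.7,0,0],[-1,-3.7,0,0],[-1,-3.7,0,0],[-1,-3.7,0,0],[-1,-3.7,0,0],[-1,-3.7,0,0],[-1,-3.7,0,0]]
  ]
}}

```text
t: 46.73
tool_pos: [0.4524, -0.0453, 0.1942]
tool_rot: [3.033, 0.817, 0.001]
contact_force: [0.9, -0.4, 0.1]
opening: 0.0854
```

```bash
python3 st.py
python3 - <<'E'
from h import *
im=viewer.get_image("top"); cv2.imwrite("pics/s4.png",cv2.resize(im[140:275,155:305],None,fx=4,fy=4,interpolation=cv2.INTER_CUBIC))
sc=viewer.get_image("scene"); cv2.imwrite("pics/f.png",cv2.resize(sc[130:280,180:520],None,fx=2.3,fy=2.3,interpolation=cv2.INTER_CUBIC))
E
```

```text
46.73 [ 0.4524 -0.0453  0.1942] jaw az 30.2 tilt [ 0. -0.] open 0.0854 F [ 0.9 -0.4  0.1] q6 -0.79
```

View pics/s4.png

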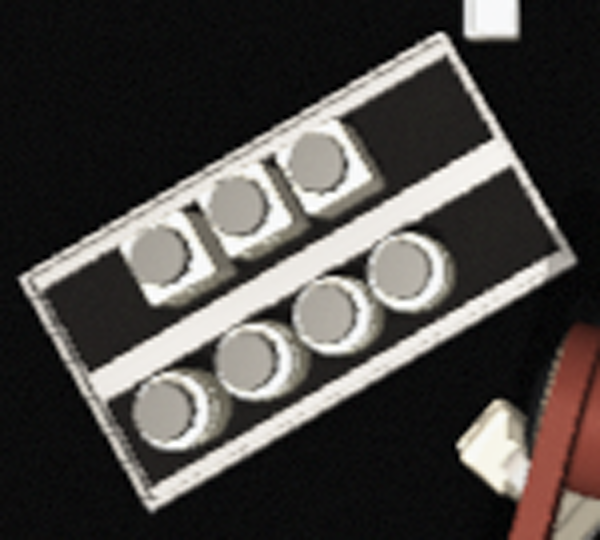

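View pics/f.png

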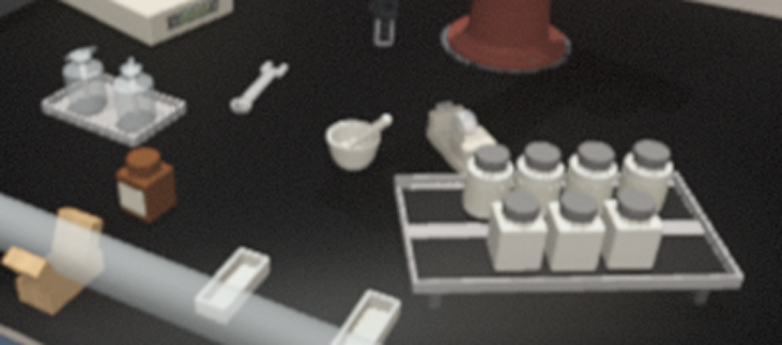

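Both rows are upright, square0's cap is now at (160,256), and the tray holds both bottles. I'll do the last position check and hand in.

```bash
python3 pos.py 160,256 238,207 && python3 -c "
from station import ctrl; print(ctrl.finish_job())"
```

```text
160,256 [0.5544 0.3225] [0.0481 0.0681]
238,207 [0.5897 0.2664] [0.0506 0.0018]
the job is handed in; nothing more can be done
None
```

The shelf is tidied and I handed the job in at about 47 s of robot time; no verdict was reported.

**What I did:**
- I stood the wash bottle in the free half of the drip tray, beside its twin.
- I lined up square0 and round0 in place. The two white squares now stand beside square0 on the far strip, and the three round jars beside round0 on the near strip.
- I left the brown look-alike, mortar, spanner, tape and sample boats alone, and they look undisturbed in the last scene picture.

**What the last checks showed**, from cap centres in the top camera:
- **Alignment:** every container is within about 2 mm of its strip's centreline and stands upright.
- **Spacing:** neighbouring axes are 64–68 mm apart, leaving gaps of about 9–14 mm.
- **Turn of the squares:** they look square to the shelf by eye, within a few degrees; I did not measure this.
- **First two containers:** square0 ended about 15 mm from where it stood, and round0 moved almost not at all.
- **Tray:** both bottles stand upright in the scene view.

**One check failed along the way:** square0's gap first measured about 21 mm, over the 20 mm limit. I regrasped it and shifted it along the row, and the gap then measured about 12 mm. I saw no container knocked aside and no slip of the grip.

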